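Put the garlic away and slide the lid home

ROBOT

A 6-joint arm with a two-finger parallel gripper is mounted at the origin on a cart in front of the work surface, level with it; the furniture and walls round the work are solid. World frame = base frame: x ahead of the robot, y to its left, z up, the work surface at z = 0. Lengths are in m, angles in rad, forces in N, time in s.
With the tool pointing down it reaches from about 0.275 to 0.825 m from the base axis. Payload 4.9 kg.
Tool frame: the origin (TCP) lies between the finger pads; the fingertips stand 8 mm ahead of it and the grasp point (between the pads) lies 11 mm behind it; z points along the fingers, y is the line along which they close (so a half turn about z gives the same grasp; the last joint's range is limited). The gripper opens to 85 mm and grips with 20 to 120 N. Pads are 22 mm wide; open, the fingers measure 114 mm over their backs; the gripper's body (76 mm by 85 mm) begins 54 mm behind the grasp point. The pads swing forward as they close: fully open they stand 13 mm farther back than shut.
Start: joints at [-1.436, 0.326, -0.193, 1.052, 0, 1.437], TCP at [0.146, -0.53, 0.239] pointing down, gripper open.
Joint ranges: [-2.65, 2.65], [-0.97, 1.79], [-1.3, 1.35], [-1.93, 2.1], [-1.47, 1.37], [-3.14, 3.14]. Speed limits (rad/s): [2.57, 2.57, 3.14, 3.14, 3.14, 3.14].

INTERFACE

Orientations are given as a unit quaternion [x, y, z, w].
In Python, from rig import get_obs, read_camera, close_job gives the robot as it stands.
- The arm moves only by the tool drive_tool, never from a script. Its argument "targets" is a list of rows, each a list of 3 entries, a list of its own where there are three numbers: the shift along the world's x, y, z in units of 40 mm (1.0 is 40 mm), then the turn, a rotation vector about the world's x, y, z in rad, then the opening, from 0 (shut) to 1 (fully open). A call has 1 to 20 rows; each row is the pose to reach, as a shift and turn from the pose commanded when the call began; what a row does not reach only later rows make up. A row lasts 1/8 s, in which the tool goes at most 62.5 mm and 10.7 degrees, less where a joint would pass 70% of its speed; a pose out of reach is approached as far as the arm can. A call with a gripper value outside its range is refused whole. The fingers move at their own pace and stop on an object; "force" is the grip in N (left out, the last holds). Time passes only in rows, so rows that repeat a pose let the fingers close. It gives the time, the measured TCP pose, the force, the opening and the grip force at its end, in the units of the state.
- get_obs(): the state, without advancing time (a new reading comes with each control period).
- read_camera(name): name is "side" or "top"; returns a dict with "frame" (384x512x3 uint8, red, green, blue), "K" (3x3 intrinsics, pixels), "dist" ([k1, k2, p1, p2, k3] as OpenCV has them; the pictures are not rectified), "world_to_cam" (4x4, takes a point from world to camera coordinates). Camera axes: x right, y up, looking along -z (the intrinsics and any distortion apply to the point x, -y, -z); pixel columns grow to the right and rows downward; lengths in m; the calibration is good to about 2 mm. A picture is of the moment at which its call begins. There is no depth.
- close_job(): hands the job in; it is judged then, once.
The state is a dict: "time": time; "qpos": joint angles; "qd": joint speeds; "joint_efforts": joint torques, N m; "tcp_pos": TCP position; "ee_rot": TCP orientation; "ft_force": force on the tool from outside, world axes, zero at the start; "wrist_torque": the same for the moment, N m; "gripper_width": opening from 0.0 (shut) to 1.0 (fully open); "grasp_force": force on a finger pad.
Only numpy, scipy, OpenCV 4.12 (cv2) and the standard library are available. Lean on these libraries where they do the work, as an engineer would, in place of code of your own. Each camera call takes 0.05 s, during which the arm holds its last target. There are 200 camera calls.

TASK

Put the garlic bulb at the front of the worktop into the open steel pan on the rail stand. Then close the pan: rest the bamboo lid on the pan's rim and slide it gently along until you feel it drop into the recess round the opening, so that it lies flat and fully home, and let go of it. Use only light force on the pan, and leave the salt shaker and the two red-capped spice jars beside the work where they stand.

Things in the scene. Friction and masses are not known exactly. Their poses are not given: they have to be found in the camera images.
- stand: Rail stand of bent steel rod, 264 x 152 x 86 mm, fixed to the worktop; origin on the worktop under its middle, x along its two rails (away from the robot at yaw 0), y across, z up. A steel pan hangs between the rails by its rim, clings to them and does not shift below about 40 N. More than 25 N between lid and pan is too rough.
- rim_mid (a point): Point of the stand 90 mm above its origin, level with the top of the pan's flat rim (196 x 156 mm outside, long side along x, 18 mm wide). The pan is parallel to the stand and centred across the rails (y = 0), but along them (x) its middle may stand anywhere from 14 mm before to 14 mm beyond this point: where is not measured.
- recess_mid (a point): Point of the stand 84 mm above its origin, level with the ledge on which the lid comes to rest. The recess for the lid round the pan's opening has square edges, 160 mm along x, 121 mm along y and 6 mm deep, with a ledge 8 mm wide; it moves along x with the pan (up to 14 mm either way of this point). By its weight alone the lid drags on the rim with 0.5 to 1.5 N.
- well_floor (a point): Point of the stand 12 mm above its origin, level with the inside floor of the pan. The well inside the ledge measures 144 mm along x and 105 mm along y, and lies up to 14 mm either way of this point along x.
- lid: Flat bamboo lid, 156 mm along its x, 116 mm along its y, 6 mm thick, edges rounded by 2 mm, 0.10 to 0.17 kg, lying right side up on the cold hob (its glass is 7 mm above the worktop). Origin: the middle of its underside, z up. It fits the recess either way round, its x along the stand's x. Home, its origin is 84 mm above the stand's.
- lid_handle (a point): The middle of the lid's black handle bar, 31 mm above the lid's underside; axes as the lid's. The bar runs along y across the lid's middle: 12 mm wide (x), 76 mm long (y), 14 mm high (from 24 to 38 mm above the underside), on two round posts of 10 mm, 30 mm to either side.
- garlic: Whole white garlic bulb, about 56 mm wide and 56 mm high, 34 g, standing on the front strip of the worktop near the hob's right front corner (another bulb, in the far right corner with a lemon, is no part of the job); its origin is the centre of its underside, z up through the stem. It goes into the well of the pan and may lie there any way up.
- salt_shaker: Bystander: glass salt shaker with a steel top, 44 mm across, 90 mm high; origin at the centre of its underside.
- herb_jar: Bystander: spice jar with a red cap, 45 mm across, 106 mm high, between the stand and the hob; origin at the centre of its underside.
- spice_jar: Bystander: spice jar with a red cap, 45 mm across, 106 mm high, right of the stand; origin at the centre of its underside.
Not all that is in view belongs to the job. Of the things shaped like the garlic, the white one is meant.

How it is judged:
By the outcome, as a careful person would: the job done as asked, in the order asked, and still so for the second after the job is handed in, with the robot touching nothing.
It also fails if it takes over 58 s, if anything falls off the work surface, if the arm or the gripper's body presses on something with over 40 N, if the wrist force passes 120 N, or if a joint passes its speed limit or range.

## Working session

There is one attempt and no reset: what is moved stays moved. The work goes in short steps, Python scripts to look and compute and a tool call to move; the robot and the scene stay as the last step left them, time stands still between calls to the robot, and variables do not carry over. Pictures are saved under pics/ and viewed, at most 10 in all, crops included, and the job is handed in when it is done.

Besides the shell and the picture viewer there is one more tool, called as name([rows], argument=value, ...), one row to a line, values as JSON. drive_tool: Moves the arm, as the interface text tells. Its arguments: {"type":"object","properties":{"targets":{"type":"array"},"force":{"type":"number"}},"required":["targets"]}

```bash
mkdir -p pics
cat > h.py <<'E'
import numpy as np, cv2, json, pickle
def load(n): return pickle.load(open(f'pics/{n}.pkl','rb'))
def ray(c,uv):
    p=cv2.undistortPoints(np.array([[uv]],float),np.array(c['K'],float),np.array(c['dist'],float))[0,0]
    W=np.array(c['world_to_cam']);R=W[:3,:3];t=W[:3,3]
    return -R.T@t, R.T@np.array([p[0],-p[1],-1.])
def at(c,uv,z):
    o,d=ray(c,uv); return o+d*(z-o[2])/d[2]
def proj(c,P):
    W=np.array(c['world_to_cam']);q=(W[:3,:3]@np.atleast_2d(P).T).T+W[:3,3]
    q=q*[1,-1,-1]
    return cv2.projectPoints(q,np.zeros(3),np.zeros(3),np.array(c['K'],float),np.array(c['dist'],float))[0][:,0]
E
cat > snap.py <<'E'
import sys,pickle,cv2
from rig import *
for n in sys.argv[2:]:
    c=read_camera(n); pickle.dump(c,open(f'pics/{n}{sys.argv[1]}.pkl','wb'))
    cv2.imwrite(f'pics/{n}{sys.argv[1]}.png',cv2.resize(c['frame'][:,:,::-1],(800,600),interpolation=cv2.INTER_CUBIC))
E
python3 snap.py 0 side top; python3 -c "
from rig import *
print(get_obs())
from h import *
for n in('side0','top0'):
  c=load(n);print(ray(c,(256,192)),c['K'])"
```

```text
{'time': 0.1, 'qpos': array([-1.43618676e+00,  3.26869354e-01, -1.93486357e-01,  1.05201712e+00,
        3.06866493e-05,  1.43662954e+00]), 'qd': array([-1.68576387e-03, -1.49547944e-03,  3.65300252e-03, -1.49727804e-05,
       -1.42133463e-03, -2.57220249e-04]), 'joint_efforts': array([ 1.57690381e-03, -4.44237649e+01,  2.63038909e+01,  7.81847513e-03,
       -5.02616001e-05,  6.19117685e-06]), 'tcp_pos': array([ 0.14602121, -0.52972719,  0.23857942]), 'ee_rot': array([ 9.90983185e-01,  1.33983978e-01,  1.51688092e-05, -7.88253559e-04]), 'ft_force': array([ 0.38181853, -0.46381937, -0.0115491 ]), 'wrist_torque': array([ 0.00919313, -0.0365944 ,  0.01054693]), 'grasp_force': 0.0, 'gripper_width': 1.003452382869148}
(array([-0.66194786,  0.40821752,  0.95410598]), array([ 0.80045375, -0.2257929 , -0.55530977])) [[456.27678354   0.         259.5204204 ]
 [  0.         456.27678354 193.93821066]
 [  0.           0.           1.        ]]
(array([0.42258629, 0.03297806, 1.38419441]), array([ 0.09238796,  0.00215498, -0.99574139])) [[491.3133059    0.         254.24127399]
 [  0.         491.3133059  189.38703564]
 [  0.           0.           1.        ]]
```

View pics/top0.png

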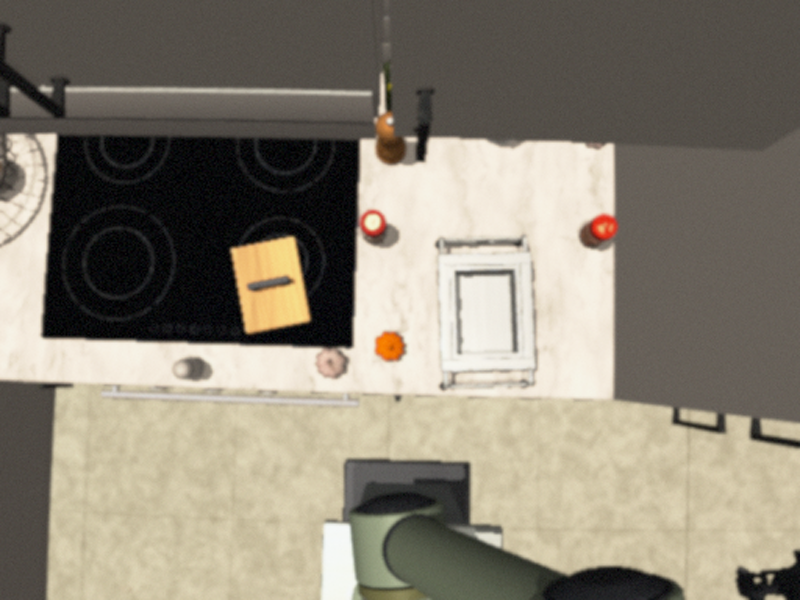

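View pics/side0.png

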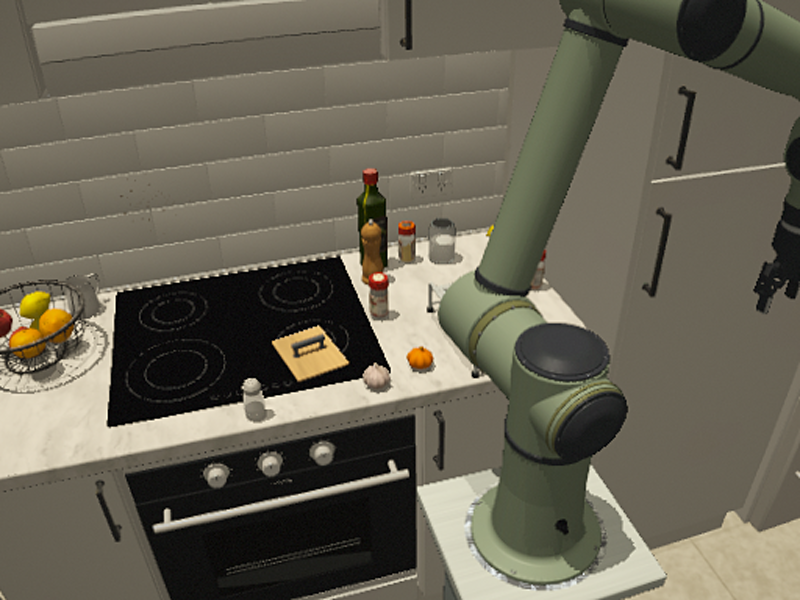

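Top picture: the lid is at (271,285) of 800 px, its handle at (270,284), and the stand and pan at (487,312). The jars are at (373,221) and (603,228), the shaker at (188,368). Two things are garlic-shaped: a white one at (331,362) and an orange one at (390,346). The white one by the hob's right front corner fits. I'll confirm it in a crop.

```bash
python3 -c "
from h import *
c=load('top0');f=c['frame'][:,:,::-1]
cv2.imwrite('pics/crop1.png',cv2.resize(f[140:255,140:240],(696,600)[:0] or None,fx=5,fy=5,interpolation=cv2.INTER_CUBIC))
cv2.imwrite('pics/crop2.png',cv2.resize(f[145:255,265:355],None,fx=5,fy=5,interpolation=cv2.INTER_CUBIC))
"
```

```text
(no output)
```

View pics/crop1.png

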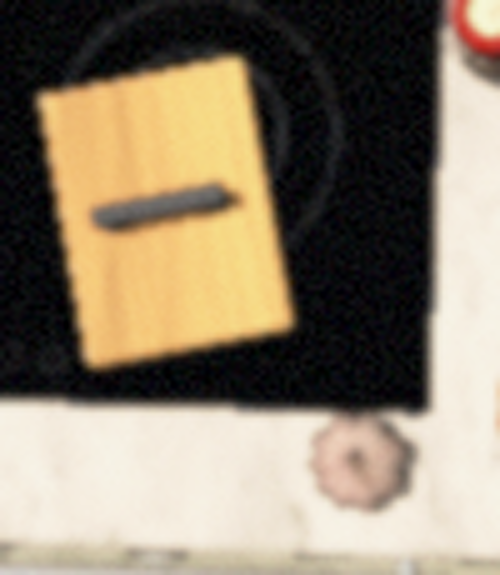

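View pics/crop2.png

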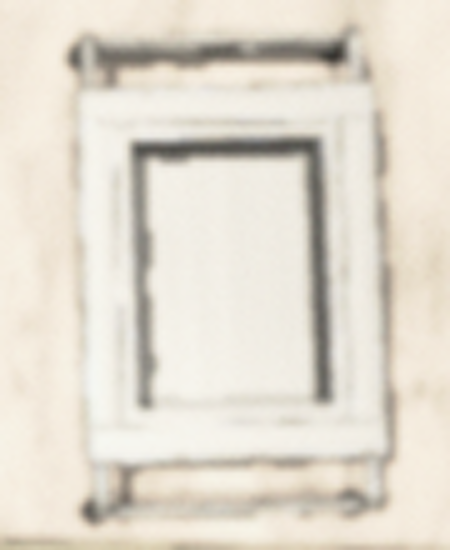

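The crop confirms the white bulb at crop (362,460), near the hob's corner. The lid's corners and the pan's rim corners are also clear enough to measure.

```bash
cat > m.py <<'E'
from h import *
c=load('top0');s=load('side0')
def P(ox,oy,pts,z): return np.array([at(c,((x+.5)/5-.5+ox,(y+.5)/5-.5+oy),z) for x,y in pts])
def rep(n,Q):
    e=Q-np.roll(Q,-1,0);d=(Q[0]+Q[1]-Q[2]-Q[3]);w=(Q[0]+Q[3]-Q[1]-Q[2])
    print(n,Q.mean(0).round(4),'sides',(np.linalg.norm(e,axis=1)*1e3).round(1),'yaw',np.arctan2(d[1],d[0]).round(4),np.arctan2(-w[0],w[1]).round(4))
rep('lid',P(140,140,[(38,95),(246,57),(295,327),(88,368)],.013))
print('handle',P(140,140,[(92,216),(232,196)],.045).round(4))
rep('rim',P(265,145,[(80,87),(372,83),(387,455),(90,463)],.09))
rep('well',P(265,145,[(133,143),(325,140),(330,403),(142,405)],.084))
rep('feet',P(265,145,[(75,57),(352,48),(365,498),(92,508)],.005))
rep('recess',P(265,145,[(106,115),(350,115),(357,428),(116,433)],.09))
print('garlic top',P(140,140,[(362,460)],.03))
# side: garlic stereo
g=[((362.5)/5-.5+140,460.5/5-.5+140)]
o1,d1=ray(c,g[0]);o2,d2=ray(s,(376.5*.64-.5,377*.64-.5))
A=np.stack([d1,-d2],1);k=np.linalg.lstsq(A,o2-o1,rcond=None)[0]
print('garlic stereo',o1+k[0]*d1,o2+k[1]*d2)
for n,uv,z in[('shaker',(186,368),.09),('herb',(373,221),.106),('spice',(604,228),.106),('orange',(390,346),.03)]:
    print(n,at(c,np.array(uv)*.64-.18,z).round(3))
E
python3 m.py
```

```text
lid [0.5721 0.271  0.013 ] sides [120.4 156.1 118.7 158.2] yaw 0.225 0.2162
handle [[0.5646 0.3065 0.045 ]
 [0.5779 0.2294 0.045 ]]
rim [ 0.5289 -0.1105  0.09  ] sides [156.1 197.9 156.6 199.4] yaw 0.0511 0.048
well [ 0.5286 -0.1112  0.084 ] sides [102.9 140.4  99.7 139.6] yaw 0.0443 0.041
feet [ 0.5327 -0.1136  0.005 ] sides [158.1 255.  153.2 254.9] yaw 0.0514 0.0623
recess [ 0.5283 -0.1104  0.09  ] sides [130.2 166.4 127.2 168.7] yaw 0.0446 0.038
garlic top [[0.43543099 0.15383391 0.03      ]]
garlic stereo [0.43555616 0.15501165 0.01680335] [0.43508091 0.15348343 0.01666245]
shaker [0.417 0.396 0.09 ]
herb [0.674 0.086 0.106]
spice [ 0.674 -0.307  0.106]
orange [0.467 0.052 0.03 ]
```

Pan centre is about (0.529,-0.111) with yaw 0.047, and the lid is at (0.571,0.270) with yaw about 0.215. The garlic is at (0.435,0.154). The sizes agree with those given. Next move: above the garlic with the closing line along the pan's x.

drive_tool([
  [[0.45,1.07,0],[0,0,0.084],1],
  [[0.9,2.14,0],[0,0,0.17],1],
  [[1.35,3.2,0],[0,0,0.25],1],
  [[1.8,4.28,0],[0,0,0.34],1],
  [[2.26,5.34,0],[0,0,0.42],1],
  [[2.7,6.4,0],[0,0,0.51],1],
  [[3.16,7.5,0],[0,0,0.59],1],
  [[3.6,8.55,0],[0,0,0.675],1],
  [[4.06,9.6,0],[0,0,0.76],1],
  [[4.5,10.7,0],[0,0,0.84],1],
  [[4.96,11.8,-0.2],[0,0,0.93],1],
  [[5.4,12.8,-0.6],[0,0,1.01],1],
  [[5.87,13.9,-1.1],[0,0,1.1],1],
  [[6.3,15,-1.8],[0,0,1.18],1],
  [[6.77,16,-2.4],[0,0,1.27],1],
  [[7.22,17.1,-3],[0,0,1.35],1],
  [[7.22,17.1,-3],[0,0,1.35],1],
  [[7.22,17.1,-3],[0,0,1.35],1],
], force=20)

```text
time: 2.35
tcp_pos: [0.4341, 0.1535, 0.119]
ee_rot: [0.69, 0.724, -0.001, -0.0]
ft_force: [-0.3, -0.2, -0.6]
gripper_width: 1.002
grasp_force: 0.0
```

drive_tool([
  [[0.02,0,-0.6],[0,0,0],1],
  [[0.02,0,-1.2],[0,0,0],1],
  [[0.02,0,-1.7],[0,0,0],1],
  [[0.02,0,-2.1],[0,0,0],1],
  [[0.02,0,-2.4],[0,0,0],1],
  [[0.02,0,-2.55],[0,0,0],1],
  [[0.02,0,-2.55],[0,0,0],1],
  [[0.02,0,-2.55],[0,0,0],0],
  [[0.02,0,-2.55],[0,0,0],0],
  [[0.02,0,-2.55],[0,0,0],0],
  [[0.02,0,-2.55],[0,0,0],0],
  [[0.02,0,-2.55],[0,0,0],0],
  [[0.02,0,-2.55],[0,0,0],0],
], force=20)

```text
time: 3.98
tcp_pos: [0.436, 0.1538, 0.0181]
ee_rot: [0.69, 0.724, 0.0, 0.0]
ft_force: [-0.9, -0.5, 6.6]
gripper_width: 0.622
grasp_force: 19.8
```

drive_tool([
  [[0,0,0.5],[0,0,0],0],
  [[0,0,1.2],[0,0,0],0],
  [[0,0,2],[0,0,0],0],
  [[0,0,2.8],[0,0,0],0],
  [[0.1,-0.3,3.6],[0,0,0],0],
  [[0.4,-1,4],[0,0,0],0],
  [[0.7,-2,4],[0,0,0],0],
  [[1.05,-3,4],[0,0,0],0],
  [[1.4,-4,4],[0,0,0],0],
  [[1.75,-5,4],[0,0,0],0],
  [[2.1,-6,4],[0,0,0],0],
  [[2.3,-6.5,4],[0,0,0],0],
  [[2.32,-6.62,4],[0,0,0],0],
  [[2.32,-6.62,3.5],[0,0,0],0],
  [[2.32,-6.62,3],[0,0,0],0],
  [[2.32,-6.62,3],[0,0,0],0],
])

```text
time: 5.98
tcp_pos: [0.5267, -0.1092, 0.136]
ee_rot: [0.689, 0.724, -0.001, -0.002]
ft_force: [-0.0, 0.0, 1.0]
gripper_width: 0.619
grasp_force: 21.3
```

```bash
python3 snap.py 1 side top; python3 -c "
from h import *
f=load('top1')['frame'][:,:,::-1][130:260,240:380]; g=load('side1')['frame'][:,:,::-1][120:260,200:380]
f=cv2.resize(f,(400,371)); g=cv2.resize(g,(400,311)); g=np.vstack([g,np.zeros((60,400,3),np.uint8)])
cv2.imwrite('pics/c3.png',np.hstack([f,g]))"
```

```text
(no output)
```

View pics/c3.png

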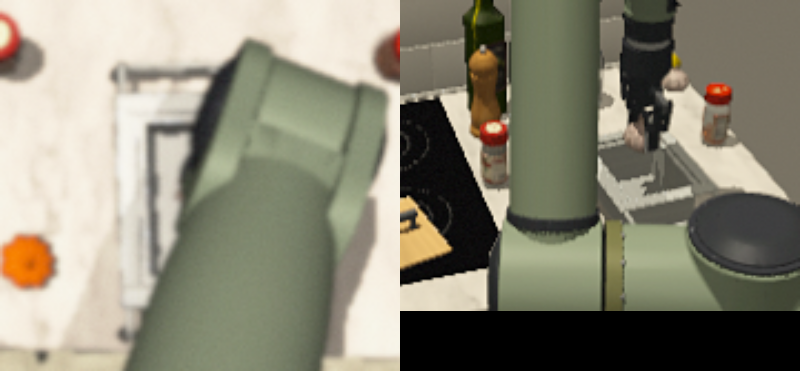

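The side view at (636,133) shows the garlic in the fingers over the pan. I'll lower it and let go.

drive_tool([
  [[0,0,-0.5],[0,0,0],0],
  [[0,0,-1],[0,0,0],0],
  [[0,0,-1.5],[0,0,0],0],
  [[0,0,-2],[0,0,0],0],
  [[0,0,-2.25],[0,0,0],0],
  [[0,0,-2.37],[0,0,0],0],
  [[0,0,-2.37],[0,0,0],0],
  [[0,0,-2.37],[0,0,0],0.85],
  [[0,0,-2.37],[0,0,0],0.85],
  [[0,0,-2.37],[0,0,0],0.85],
  [[0,0,-2.37],[0,0,0],0.85],
  [[0,0,-2],[0,0,0],0.85],
  [[0,0,-1.2],[0,0,0],0.85],
  [[0,0,-0.3],[0,0,0],0.85],
  [[0,0,0.7],[0,0,0],0.85],
  [[0,0,1.5],[0,0,0],0.85],
  [[0,0,1.5],[0,0,0],0.85],
])

```text
time: 8.2
tcp_pos: [0.5304, -0.1117, 0.2011]
ee_rot: [0.69, 0.724, 0.001, 0.003]
ft_force: [0.1, 0.4, 0.2]
gripper_width: 0.851
grasp_force: 0.0
```

drive_tool([
  [[0.1,0.8,0],[0,0,0.014],0.85],
  [[0.2,1.6,0],[0,0,0.03],0.85],
  [[0.3,2.6,0],[0,0,0.045],0.85],
  [[0.4,3.6,0],[0,0,0.06],0.85],
  [[0.5,4.6,0],[0,0,0.08],0.85],
  [[0.63,5.6,0],[0,0,0.1],0.85],
  [[0.74,6.6,-0.3],[0,0,0.116],0.7],
  [[0.85,7.6,-0.6],[0,0,0.134],0.7],
  [[0.96,8.6,-1],[0,0,0.15],0.7],
  [[1.06,9.3,-1.5],[0,0,0.167],0.7],
  [[1.06,9.5,-2],[0,0,0.167],0.7],
  [[1.06,9.5,-2.5],[0,0,0.167],0.7],
  [[1.06,9.5,-2.5],[0,0,0.167],0.7],
])

```text
time: 9.82
tcp_pos: [0.5688, 0.2684, 0.095]
ee_rot: [0.627, 0.779, -0.002, -0.001]
ft_force: [-0.7, -1.1, 0.2]
gripper_width: 0.695
grasp_force: 0.0
```

```bash
python3 snap.py 2 top side; python3 -c "
from h import *
f=load('top2')['frame'][:,:,::-1][130:260,240:380]; g=load('side2')['frame'][:,:,::-1][170:270,150:290]
f=cv2.resize(f,(400,371)); g=cv2.resize(g,(400,286)); g=np.vstack([g,np.zeros((85,400,3),np.uint8)])
cv2.imwrite('pics/c4.png',np.hstack([f,g]))"
```

```text
(no output)
```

View pics/c4.png

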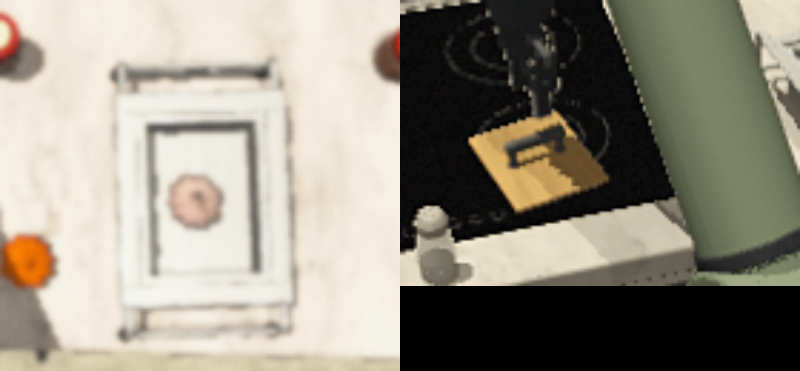

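The garlic stands in the middle of the well at (195,201) in the left half, and the pan is unmoved. On the right the fingers are above the handle. I'll lower and grip the bar.

drive_tool([
  [[0,0,-0.5],[0,0,0],0.7],
  [[0,0,-1],[0,0,0],0.7],
  [[0,0,-1.4],[0,0,0],0.7],
  [[0,0,-1.65],[0,0,0],0.7],
  [[0,0,-1.75],[0,0,0],0.7],
  [[0,0,-1.75],[0,0,0],0.7],
  [[0,0,-1.75],[0,0,0],0],
  [[0,0,-1.75],[0,0,0],0],
  [[0,0,-1.75],[0,0,0],0],
  [[0,0,-1.75],[0,0,0],0],
  [[0,0,-1.75],[0,0,0],0],
  [[0,0,-1.75],[0,0,0],0],
  [[0,0,-1.75],[0,0,0],0],
], force=50)

```text
time: 11.55
tcp_pos: [0.5713, 0.2691, 0.0278]
ee_rot: [0.627, 0.779, 0.0, 0.0]
ft_force: [-0.8, 0.2, 5.6]
gripper_width: 0.129
grasp_force: 50.0
```

```bash
cat > r.py <<'E'
from h import *
c=load('top0');f=cv2.cvtColor(c['frame'],cv2.COLOR_RGB2HSV).astype(int)[140:222,140:215]
m=((f[...,0]>8)&(f[...,0]<28)&(f[...,1]>70)&(f[...,2]>110)).astype(np.uint8)
ct=max(cv2.findContours(m,0,1)[0],key=cv2.contourArea)[:,0]
W=np.array([at(c,(u+140,v+140),.012)[:2] for u,v in cv2.convexHull(ct)[:,0]])
r=cv2.minAreaRect((W*1000).astype(np.float32));print('lid rect',r)
# rim: grey edge profiles on lines across the pan (world coordinates, z=.09)
g=cv2.cvtColor(c['frame'],cv2.COLOR_RGB2GRAY).astype(np.float32)
def prof(P):
    q=proj(c,P).astype(np.float32);return cv2.remap(g,q[:,0:1].copy(),q[:,1:2].copy(),cv2.INTER_LINEAR)[:,0]
o=np.array([.5285,-.1105]);a=.047;X=np.array([np.cos(a),np.sin(a)]);Y=np.array([-X[1],X[0]])
t=np.arange(-110,110,2)/1000
for n,A,B,w in(('across y',Y,X,.03),('along x',X,Y,.03)):
    p=np.mean([prof(np.c_[o+s*B+t[:,None]*A,np.full(len(t),.09)]) for s in np.linspace(-w,w,13)],0)
    print(n);print(' '.join(f'{int(k*1000)}:{int(v)}' for k,v in zip(t,p) if 40<abs(k*1000)))
E
python3 r.py
```

```text
lid rect ((572.3685302734375, 272.1139831542969), (161.01422119140625, 121.3969955444336), 12.896757125854492)
across y
-110:223 -108:222 -106:222 -104:224 -102:226 -100:228 -98:228 -96:227 -94:226 -92:225 -90:224 -88:220 -86:210 -84:193 -82:173 -80:171 -78:189 -76:211 -74:225 -72:230 -70:233 -68:235 -66:235 -64:232 -62:226 -60:221 -58:221 -56:224 -54:219 -52:199 -50:163 -48:127 -46:109 -44:119 -42:153 42:215 44:188 46:160 48:145 50:155 52:184 54:214 56:229 58:232 60:230 62:230 64:234 66:238 68:241 70:243 72:243 74:241 76:236 78:226 80:216 82:215 84:222 86:229 88:233 90:234 92:233 94:232 96:231 98:230 100:230 102:231 104:233 106:235 108:236
along x
-110:235 -108:234 -106:227 -104:207 -102:188 -100:183 -98:204 -96:225 -94:235 -92:240 -90:241 -88:242 -86:241 -84:239 -82:236 -80:232 -78:233 -76:234 -74:234 -72:230 -70:225 -68:224 -66:228 -64:234 -62:238 -60:239 -58:240 -56:240 -54:239 -52:239 -50:239 -48:239 -46:239 -44:239 -42:239 42:237 44:237 46:236 48:236 50:237 52:237 54:235 56:231 58:218 60:183 62:141 64:104 66:87 68:105 70:143 72:187 74:217 76:222 78:218 80:213 82:224 84:232 86:237 88:239 90:238 92:237 94:234 96:230 98:225 100:225 102:229 104:233 106:232 108:222
```

drive_tool([
  [[0,0,0.3],[0,0,0],0],
  [[0,0,0.8],[0,0,0],0],
  [[0,0,1.5],[0,0,0],0],
  [[0,0,2.3],[0,0,0],0],
  [[0,0,3.1],[0,0,0],0],
  [[0,-0.3,3.7],[0,0,0],0],
  [[-0.15,-1,4],[0,0,-0.02],0],
  [[-0.3,-2,4],[0,0,-0.035],0],
  [[-0.43,-3,4],[0,0,-0.055],0],
  [[-0.56,-4,4],[0,0,-0.07],0],
  [[-0.7,-5,4],[0,0,-0.09],0],
  [[-0.83,-6,4],[0,0,-0.105],0],
  [[-0.97,-7,4],[0,0,-0.12],0],
  [[-1.1,-8,4],[0,0,-0.14],0],
  [[-1.2,-8.8,4],[0,0,-0.155],0],
  [[-1.28,-9.35,3.8],[0,0,-0.167],0],
  [[-1.31,-9.55,3.4],[0,0,-0.167],0],
  [[-1.31,-9.55,3],[0,0,-0.167],0],
  [[-1.31,-9.55,3],[0,0,-0.167],0],
])

```text
time: 13.92
tcp_pos: [0.5169, -0.112, 0.1455]
ee_rot: [0.69, 0.724, -0.001, -0.002]
ft_force: [-0.3, 0.1, -1.0]
gripper_width: 0.132
grasp_force: 49.1
```

```bash
python3 snap.py 3 top side; python3 -c "
from h import *
f=load('top3')['frame'][:,:,::-1][130:260,240:380]; g=load('side3')['frame'][:,:,::-1][120:260,240:380]
f=cv2.resize(f,(400,371)); g=cv2.resize(g,(400,371))
cv2.imwrite('pics/c5.png',np.hstack([f,g]))
from rig import *;o=get_obs();print(o['tcp_pos'],o['ft_force'],o['gripper_width'])"
```

```text
[ 0.5182863  -0.11238696  0.14709187] [-0.05253662 -0.34047845 -0.83504618] 0.13134014590034584
```

View pics/c5.png

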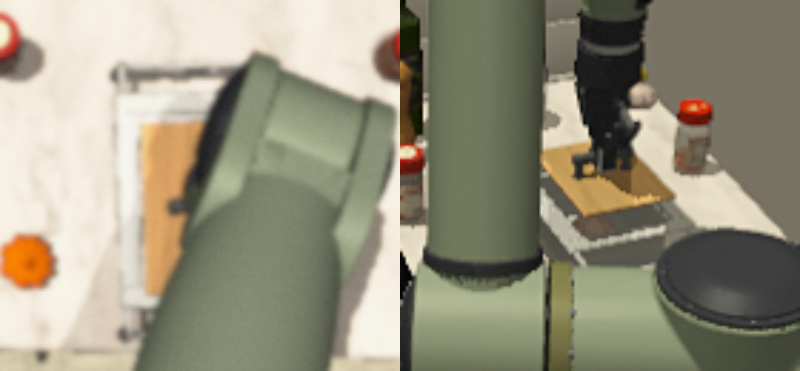

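The lid is held level over the pan, its left edge visible from (142,125) to (146,295) in the left half. I'll check its position across the rails and its yaw on that edge.

Run:
```python
from h import *
c=load('top3');f=c['frame'].astype(np.float32)
sat=f[...,0]-f[...,2]
o=np.array([.5183,-.1124]);a=.048;X=np.array([np.cos(a),np.sin(a)]);Y=np.array([-X[1],X[0]])
z=.147-.0205+.004
def edge(B,A,s,t):
    P=np.c_[o+s*B+t[:,None]*A,np.full(len(t),z)];q=proj(c,P).astype(np.float32)
    v=cv2.remap(sat,q[:,:1].copy(),q[:,1:].copy(),cv2.INTER_LINEAR)[:,0]
    h=(v.max()+v.min())/2; i=np.where(v>h)[0][-1]
    return t[i]+(v[i]-h)/(v[i]-v[i+1])*(t[1]-t[0]) if i+1<len(t) else None
t=np.arange(.035,.08,.0005)
S=np.arange(-.06,.065,.01);E=[edge(X,Y,s,t) for s in S];print('y edge',np.round(np.array(E,float)*1e3,1), np.polyfit(S,E,1))
t=np.arange(.06,.095,.0005);print('x edge',[round(float(edge(Y,X,s,t)*1e3),1) for s in(.03,.04,.05)])
# same method at the lid on the hob is free of arm; pan: left dark edge of well etc. at top0
```

```text
y edge [60.6 60.9 60.8 61.1 60.8 61.2 60.8 61.2 60.9 61.3 61.6 61.8 61.8] [0.00861451 0.06113061]
x edge [75.1, 75.5, 75.2]
```

drive_tool([
  [[0,0,-0.3],[0,0,0],0],
  [[0,0,-0.6],[0,0,0],0],
  [[0,0,-0.8],[0,0,0],0],
  [[0,0,-0.85],[0,0,0],0],
  [[0,0,-0.88],[0,0,0],0],
  [[0,0,-0.91],[0,0,0],0],
  [[0,0,-0.94],[0,0,0],0],
  [[0,0,-0.94],[0,0,0],0],
])

```text
time: 15.02
tcp_pos: [0.519, -0.1132, 0.1102]
ee_rot: [0.69, 0.724, 0.0, 0.001]
ft_force: [0.6, 0.9, 2.1]
gripper_width: 0.13
grasp_force: 49.6
```

drive_tool([
  [[0.025,0.001,-0.01],[0,0,0],0],
  [[0.05,0.002,-0.01],[0,0,0],0],
  [[0.075,0.004,-0.01],[0,0,0],0],
  [[0.1,0.005,-0.01],[0,0,0],0],
  [[0.125,0.006,-0.01],[0,0,0],0],
  [[0.15,0.007,-0.01],[0,0,0],0],
])

```text
time: 15.78
tcp_pos: [0.5245, -0.1127, 0.1092]
ee_rot: [0.69, 0.724, -0.0, -0.0]
ft_force: [-3.6, 0.3, 3.8]
gripper_width: 0.134
grasp_force: 50.1
```

drive_tool([
  [[0.02,0.001,-0.01],[0,0,0],0],
  [[0.04,0.002,-0.02],[0,0,0],0],
  [[0.06,0.003,-0.02],[0,0,0],0],
  [[0.08,0.004,-0.02],[0,0,0],0],
])

```text
time: 16.27
tcp_pos: [0.5286, -0.1126, 0.1085]
ee_rot: [0.69, 0.724, 0.001, 0.001]
ft_force: [1.4, 0.8, -1.5]
gripper_width: 0.131
grasp_force: 50.3
```

The contact force has gone at a lower height, so the lid has probably found the recess. I'll lower it gently.

drive_tool([
  [[0,0,-0.02],[0,0,0],0],
  [[0,0,-0.035],[0,0,0],0],
  [[0,0,-0.05],[0,0,0],0],
  [[0,0,-0.05],[0,0,0],0],
])

```text
time: 16.77
tcp_pos: [0.5277, -0.1126, 0.1063]
ee_rot: [0.69, 0.724, 0.0, -0.0]
ft_force: [-1.2, 0.7, -1.6]
gripper_width: 0.13
grasp_force: 50.3
```

drive_tool([
  [[0,0,-0.02],[0,0,0],0],
  [[0,0,-0.04],[0,0,0],0],
  [[0,0,-0.055],[0,0,0],0],
  [[0,0,-0.055],[0,0,0],0],
])

```text
time: 17.27
tcp_pos: [0.5277, -0.1126, 0.1051]
ee_rot: [0.69, 0.724, 0.0, 0.0]
ft_force: [-3.6, 0.4, 6.5]
gripper_width: 0.131
grasp_force: 51.4
```

drive_tool([
  [[0,0,0.02],[0,0,0],0],
  [[0,0,0.02],[0,0,0],0.4],
  [[0,0,0.02],[0,0,0],0.4],
  [[0,0,0.02],[0,0,0],0.4],
  [[0,0,0.02],[0,0,0],0.4],
  [[0,0,0.02],[0,0,0],0.4],
  [[0,0,0.3],[0,0,0],0.4],
  [[0,0,0.8],[0,0,0],0.4],
  [[0,0,1.5],[0,0,0],0.4],
  [[0,0,2.5],[0,0,0],0.4],
  [[0,1,3.2],[0,0,0],0.4],
  [[-0.3,2.3,3.2],[0,0,0],0.4],
  [[-0.6,3.7,3.2],[0,0,0],0.4],
  [[-0.9,5,3.2],[0,0,0],0.4],
  [[-1.2,6.2,3.2],[0,0,0],0.4],
  [[-1.2,6.2,3.2],[0,0,0],0.4],
])

```text
time: 19.27
tcp_pos: [0.4787, 0.1381, 0.2332]
ee_rot: [0.688, 0.726, 0.0, 0.0]
ft_force: [-0.3, -0.4, -0.3]
gripper_width: 0.401
grasp_force: 0.0
```

```bash
python3 snap.py 4 top side; python3 -c "
from h import *
f=load('top4')['frame'][:,:,::-1][150:250,265:355]; g=load('side4')['frame'][:,:,::-1][120:260,240:380]
f=cv2.resize(f,(400,444),interpolation=2); g=cv2.resize(g,(400,444))
cv2.imwrite('pics/c6.png',np.hstack([f,g]))"
```

```text
(no output)
```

View pics/c6.png

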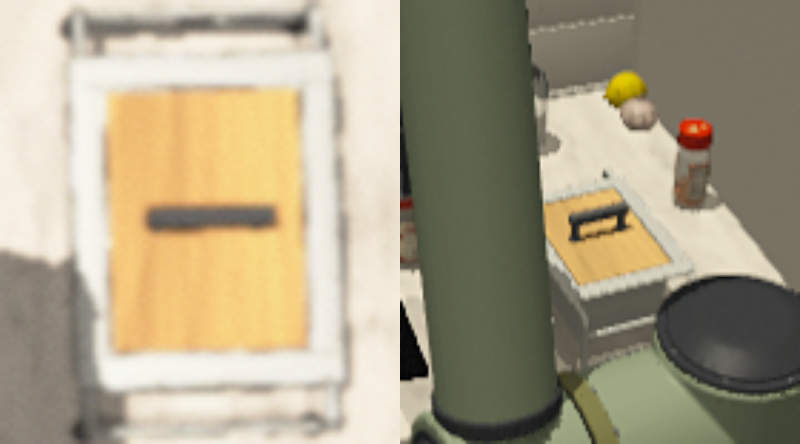

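The picture shows the lid lying flat inside the rim, corners (107,90) to (308,350), with even margins and flush in the side view. The height fell about 5 mm as it dropped and the lid stayed level. The jars are where they were, so I'm handing in.

```bash
python3 -c "
from rig import *
print(close_job())"
```

```text
the job is handed in; nothing more can be done
None
```

The garlic is in the pan and the bamboo lid lies flat and level in its recess, released; I handed the job in at about 19 s, the shaker and jars never approached, but the verdict was not shown.

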